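Swing the pressing clapper past the post into its bay

TASK

Using only pushes of the fingertips, work the long wooden clapper past the short steel post and into the white-railed bay: angle it so that one end goes in behind the post, then push the other end round, until it lies snug along the back rail between the two cheeks. Never lift it or tip it up, leave the spool, pliers, notions box and pin dish where they are, and finish with the hand clear.

Things in the scene. Friction and masses are not known exactly. Their poses are not given: they have to be found in the camera images.
- clapper: Tailor's clapper: a loose pale beech bar, 270 long x 44 wide x 32 mm high, about 0.26 kg, lying flat on the table; it slides under a push of a few newtons. Origin: centre of its underside. Its y axis runs along its length, x across its width, z up. At the start its +y end lies to the robot's left and it stands on the robot's side of the bay, roughly parallel to the back rail (within 20 degrees) and shifted to the left.
- clapper_left (a point): Centre of the clapper's +y end face (135 mm from its middle, 16 mm above its underside).
- clapper_right (a point): Centre of the clapper's -y end face (135 mm from its middle, 16 mm above its underside).
- bay: Fixed three-sided bay of white rails 36 mm high and 18 mm thick, without a floor, open towards the robot. Origin: on the table at the middle of the inner face of the back rail. Its y axis runs along the back rail, to the robot's left; its -x axis points out of the mouth. The inner faces of the two cheeks are at y = +160 and -160 mm, and the cheeks reach from the back rail to x = -75 mm. The whole bay may be turned by up to 12 degrees.
- post: Fixed upright dark steel post with a brass top, 32 mm diameter, 55 mm high, in front of the right part of the bay's mouth: its axis stands 101 mm out from the back rail's inner face (so 85 mm are free between post and rail) and 65 to 90 mm in from the right cheek's inner face. Origin: on the axis at table level. The mouth left over between post and left cheek is shorter than the clapper.
- spool: Bystander: white thread spool standing on end, 32 mm diameter, 44 mm high, loose, right of the work in front of the bay. Origin: centre of its underside.
- pliers: Bystander: small red-handled pliers lying flat, about 130 mm long, 60 mm wide over the handles, 15 mm high, left of the bay. Origin: at the pivot, table level; jaws to its +x.
- notions_box: Bystander: clear plastic box with lime green lid, 76 x 116 x 67 mm high, behind the back rail. Origin: centre of its underside.
- pin_dish: Bystander: small blue ceramic dish, 70 mm diameter, 22 mm high, right of the bay. Origin: centre of its underside.

How it is judged:
At the end, for the whole second after the job is handed in: The clapper lies flat and at rest on the table inside the bay, between the cheeks, and neither end stands more than 15 mm off the back rail (each end's centre within 37 mm of the rail's inner face) (x of clapper_left in the frame of bay between -0.037 and 0 m and x of clapper_right in the frame of bay between -0.037 and 0 m and y of clapper in the frame of bay between -0.03 and 0.03 m and height (world z) of clapper below 0.005 m and angle between clapper's own z axis and vertical below 0.05 rad and linear speed of clapper below 0.01 m/s); the robot touches nothing.
It fails at once if the clapper is lifted more than 12 mm or tipped up by more than 0.15 rad (height (world z) of clapper above 0.012 m or angle between clapper's own z axis and vertical above 0.15 rad).
It fails at once if the spool, pliers, notions box or pin dish is moved by more than 20 mm (distance of any of spool, pliers, notions_box, pin_dish from where it was at the start of the episode above 0.02 m).
It also fails if it takes over 61 s, if anything falls off the work surface, if the arm or the gripper's body presses on something with over 40 N, if the wrist force passes 120 N, or if a joint passes its speed limit or range.

ROBOT

A 7-joint arm with a two-finger parallel gripper is mounted at the origin on the work surface. World frame = base frame: x ahead of the robot, y to its left, z up, the work surface at z = 0. Lengths are in m, angles in rad, forces in N, time in s.
With the tool pointing down it reaches from about 0.4 to 0.85 m from the base axis. Payload 10.4 kg.
Tool frame: the origin (TCP) lies between the finger pads; the fingertips stand tcp_to_tips ahead of it and the grasp point (between the pads) lies 8 mm behind it (tcp_to_tips is the distance from the TCP to the fingertips, in m); z points along the fingers, y is the line along which they close (so a half turn about z gives the same grasp; the last joint's range is limited). The gripper opens to 85 mm and grips with 20 to 120 N. Pads are 22 mm wide; open, the fingers measure 114 mm over their backs; the gripper's body (76 mm by 85 mm) begins 54 mm behind the grasp point. The pads swing forward as they close: fully open they stand 13 mm farther back than shut.
Start: joints at [1.089, 0.332, -0.065, 1.46, 0.022, 1.35, -0.088], TCP at [0.277, -0.56, 0.242] pointing down, gripper open.
Joint ranges: [-2.6, 2.6], [-0.5, 2.12], [-1.47, 1.34], [0.16, 2.42], [-1.27, 4.41], [0.06, 2.06], [-2.6, 2.6]. Speed limits (rad/s): [2.22, 2.22, 2.79, 2.79, 3.14, 3.14, 3.14].

INTERFACE

Orientations are given as a unit quaternion [x, y, z, w].
In Python, from workcell import * gives the robot as it stands.
- The arm moves only by the tool apply_moves, never from a script. Its argument "rows" is a list of rows, each an object of numbers: "x", "y", "z": the shift along the tool's x, y, z in mm; "ax", "ay", "az": the turn, a rotation vector about the tool's x, y, z in degrees; "gripper": the closure, from 0 (fully open) to 1 (shut). A call has 1 to 5 rows; each row shifts and turns the commanded pose from where the row before left it, along the tool's axes as they then stand; what a row does not reach is not made up. A row lasts 1/12 s, in which the tool goes at most 41.7 mm and 7.16 degrees, less where a joint would pass 70% of its speed; a pose out of reach is approached as far as the arm can. A call with a gripper value outside its range is refused whole. The fingers move at their own pace and stop on an object; "newtons" is the grip in N (left out, the last holds). Time passes only in rows, so rows that do not move let the fingers close. It gives the time, the measured TCP pose, the force, the opening and the grip force at its end, in the units of the state.
- get_obs(): the state, without advancing time (a new reading comes with each control period).
- camera(name): name is "side" or "top" or "wrist"; returns a dict with "color" (384x512x3 uint8, red, green, blue), "fov_y" (degrees; the focal length in pixels is half the picture's height over the tangent of half this angle, whatever the lens; pixels are square), "cx", "cy" (the principal point, pixels), "rvec" (rotation vector, rad) and "tvec" (3), from world to camera coordinates, as OpenCV has them. Camera axes: x right, y down, z forward; pixel columns grow to the right and rows downward; lengths in m; the calibration is good to about 2 mm. The wrist camera is an equidistant fisheye: a pixel r from the principal point sees the ray r / f radians off the axis. A picture is of the moment at which its call begins. There is no depth.
- hand_in(): hands the job in; it is judged then, once.
The state is a dict: "clock": time; "joint_pos": joint angles; "joint_velocities": joint speeds; "tau": joint torques, N m; "position": TCP position; "ee_rot": TCP orientation; "ft_force": force on the tool from outside, world axes, zero at the start; "torque": the same for the moment, N m; "grip_width": opening from 0.0 (shut) to 1.0 (fully open); "grasp_force": force on a finger pad.
Only numpy, scipy, OpenCV 4.12 (cv2) and the standard library are available. Lean on these libraries where they do the work, as an engineer would, in place of code of your own. Each camera call takes 0.05 s, during which the arm holds its last target. There are 200 camera calls.

## Working session

There is one attempt and no reset: what is moved stays moved. The work goes in short steps, Python scripts to look and compute and a tool call to move; the robot and the scene stay as the last step left them, time stands still between calls to the robot, and variables do not carry over. Pictures are saved under pics/ and viewed, at most 10 in all, crops included, and the job is handed in when it is done.

Besides the shell and the picture viewer there is one more tool, called after "Call:" by a JSON object that holds its "op" and its "data", one argument or row to a line. apply_moves: Moves the arm, as the interface text tells. Its arguments: {"type":"object","properties":{"rows":{"type":"array","items":{"type":"object","properties":{"x":{"type":"number"},"y":{"type":"number"},"z":{"type":"number"},"ax":{"type":"number"},"ay":{"type":"number"},"az":{"type":"number"},"gripper":{"type":"number"}}}},"newtons":{"type":"number"}},"required":["rows"]}

```bash
mkdir -p pics; ls; cat > h.py <<'E'
from workcell import *
import numpy as np, cv2
from scipy.spatial.transform import Rotation as R
def save(n,f):
    c=camera(n); cv2.imwrite('pics/'+f,c['color'][:,:,::-1]); np.savez('pics/'+f+'.npz',**c); return c
def ray(c,uv,z):
    f=192/np.tan(np.radians(c['fov_y'])/2); Rm=R.from_rotvec(np.array(c['rvec']).ravel()).as_matrix(); t=np.array(c['tvec']).ravel()
    uv=np.atleast_2d(uv).astype(float); d=np.c_[(uv[:,0]-c['cx'])/f,(uv[:,1]-c['cy'])/f,np.ones(len(uv))]@Rm
    o=-Rm.T@t; return o+d*((z-o[2])/d[:,2])[:,None]
E
python3 - <<'E'
from h import *
o=get_obs(); print({k:np.round(v,3) for k,v in o.items()})
a=save('top','top0.png'); b=save('side','side0.png')
print({k:v for k,v in a.items() if k!='color'})
print(R.from_quat(o['ee_rot']).as_matrix().round(3))
E
```

```text
pics
{'clock': np.float64(0.0), 'joint_pos': array([ 1.089,  0.333, -0.065,  1.461,  0.022,  1.35 , -0.089]), 'joint_velocities': array([-0.   , -0.001, -0.001,  0.001,  0.001,  0.001,  0.001]), 'tau': array([-0.0000e+00, -6.2545e+01,  4.9000e-02, -3.9160e+01,  1.6000e-02,
        1.0000e-02, -0.0000e+00]), 'position': array([ 0.277, -0.56 ,  0.242]), 'ee_rot': array([ 0.974,  0.227, -0.   , -0.001]), 'ft_force': array([ 1.35 ,  0.726, -0.887]), 'torque': array([ 0.017, -0.035,  0.   ]), 'grasp_force': np.float64(0.0), 'grip_width': np.float64(0.998)}
{'fov_y': 46.08877319891958, 'cx': 251.62567664551207, 'cy': 185.8456085991899, 'rvec': array([ 2.17032523, -2.12281926,  0.17447944]), 'tvec': array([-0.03042328,  0.57098249,  1.16352274])}
[[ 0.897  0.443 -0.001]
 [ 0.443 -0.897  0.001]
 [-0.    -0.001 -1.   ]]
```

View pics/top0.png

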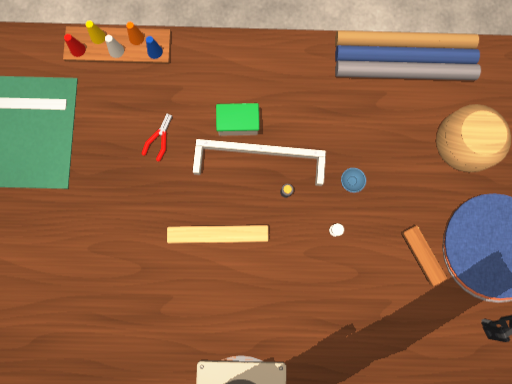

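View pics/side0.png

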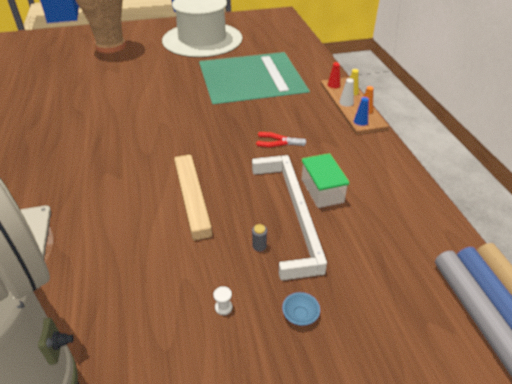

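The top view shows the clapper at columns 167–268, rows 226–243, and the bay's back rail from about (200,145) to (325,155). The post top is at (288,189), the spool at (337,230), the dish at (353,180), the pliers at (160,135) and the box at (238,118). The side view agrees.

```bash
cat >> h.py <<'E'
def blob(c,lo,hi,box,space=cv2.COLOR_RGB2HSV):
    m=cv2.inRange(cv2.cvtColor(c['color'],space),lo,hi); k=np.zeros_like(m); x0,y0,x1,y1=box; k[y0:y1,x0:x1]=m[y0:y1,x0:x1]
    cs,_=cv2.findContours(k,cv2.RETR_EXTERNAL,cv2.CHAIN_APPROX_NONE); return max(cs,key=cv2.contourArea)[:,0,:]
def clapper(c,box):
    p=ray(c,blob(c,(17,50,120),(32,190,255),box),0.032)[:,:2]
    (ctr,sz,an)=cv2.minAreaRect((p*1000).astype(np.float32)); b=cv2.boxPoints((ctr,sz,an)); 
    e=b-np.roll(b,1,0); i=np.argmax(np.linalg.norm(e,axis=1)); d=e[i]/np.linalg.norm(e[i]); d=d*np.sign(d[1])
    return np.array(ctr),sz,d
E
python3 - <<'E'
from h import *
c=dict(np.load('pics/top0.png.npz'))
print('clap',clapper(c,(150,205,290,260)))
w=blob(c,(0,0,140),(180,70,255),(185,130,335,195))
hull=cv2.approxPolyDP(w[:,None,:],3,True)[:,0]
for h,p in zip(hull,ray(c,hull,0.036)): print('bay',h,p.round(3))
for n,lo,hi,box,z in [('post',(17,90,120),(32,255,255),(278,180,300,200),.055),('spool',(0,0,150),(180,60,255),(325,220,350,240),.044),('dish',(95,60,60),(125,255,255),(335,162,372,198),.022),('box',(40,100,100),(75,255,255),(210,95,265,140),.067),('pl',(0,180,120),(8,255,255),(135,125,172,165),.01)]:
    p=ray(c,blob(c,lo,hi,box),z); print(n,p.mean(0).round(3),p.min(0).round(3),p.max(0).round(3))
E
```

```text
clap (array([442.90161133,  71.05408478]), (41.504241943359375, 265.9147033691406), array([-0.03619926,  0.9993446 ], dtype=float32))
bay [196 140] [0.696 0.137 0.036]
bay [194 173] [0.604 0.138 0.036]
bay [199 172] [0.607 0.125 0.036]
bay [204 147] [0.677 0.114 0.036]
bay [316 157] [ 0.656 -0.191  0.036]
bay [316 184] [ 0.582 -0.191  0.036]
bay [323 182] [ 0.588 -0.21   0.036]
bay [322 150] [ 0.676 -0.208  0.036]
post [ 0.564 -0.112  0.055] [ 0.553 -0.122  0.055] [ 0.574 -0.101  0.055]
spool [ 0.46  -0.244  0.044] [ 0.443 -0.262  0.044] [ 0.477 -0.224  0.044]
dish [ 0.599 -0.295  0.022] [ 0.567 -0.328  0.022] [ 0.631 -0.262  0.022]
box [0.755 0.026 0.067] [ 0.717 -0.031  0.067] [0.794 0.083 0.067]
pl [0.693 0.269 0.01 ] [0.656 0.244 0.01 ] [0.734 0.291 0.01 ]
```

```bash
cat >> h.py <<'E'
BO=np.array([.667,-.036]); BT=np.radians(-3.5)
def rot(t): return np.array([[np.cos(t),-np.sin(t)],[np.sin(t),np.cos(t)]])
def w2b(p): return rot(BT).T@(np.asarray(p)[:2]-BO)
def b2w(p): return rot(BT)@np.asarray(p)+BO
def pose():
    o=get_obs(); M=R.from_quat(o['ee_rot']).as_matrix(); return o,np.array(o['position']),M
def go(tx,ty,tz,yaw_deg,bay=False):
    """print tool-frame shift (mm) and az (deg) to reach target; yaw of tool x axis in world"""
    o,p,M=pose(); y=np.degrees(np.arctan2(M[1,0],M[0,0]))
    d=M.T@(np.array([tx,ty,tz])-p)*1000
    print('t',o['clock'].round(2),'p',p.round(4),'yaw',y.round(2),'F',np.round(o['ft_force'],1),'| shift',d.round(1),'az',round(-(yaw_deg-y),1))
E
python3 - <<'E'
from h import *
import workcell; print([ (k,getattr(workcell,k)) for k in dir(workcell) if not k.startswith('_')][:30])
c=dict(np.load('pics/top0.png.npz'))
w=blob(c,(0,0,140),(180,70,255),(185,130,335,195)); p=ray(c,w,.036)
sel=(w[:,0]>210)&(w[:,0]<310)
for s in (w[:,1]<147+ (w[:,0]-204)*.07, w[:,1]>=147+(w[:,0]-204)*.07):
    print(len(p[sel&s]), np.polyfit(p[sel&s][:,1]+.036,p[sel&s][:,0],1))
n=np.array
go(.40,.05,.242,2)
E
```

```text
[('MotionError', <class 'workcell.MotionError'>), ('camera', <function make.<locals>.drawn_camera at 0x7fae0c178360>), ('get_obs', <function make.<locals>.<lambda> at 0x7fae0c178860>), ('hand_in', <function connect.<locals>.done at 0x7fae0c0eba60>), ('tcp_to_tips', 0.011)]
99 [0.06766443 0.68673288]
99 [0.0682966  0.66522862]Traceback (most recent call last):
  File "<stdin>", line 9, in <module>
  File "h.py", line 28, in go
    print('t',o['clock'].round(2),'p',p.round(4),'yaw',y.round(2),'F',np.round(o['ft_force'],1),'| shift',d.round(1),'az',round(-(yaw_deg-y),1))
              ^^^^^^^^^^^^^^^^
AttributeError: 'float' object has no attribute 'round'
```

```bash
sed -i "s/-3.5)/-3.9)/; s/o\['clock'\].round(2)/round(o['clock'],2)/; s/y.round(2)/round(float(y),2)/" h.py; python3 - <<'E'
from h import *
go(.43,-.25,.242,14); 
print(w2b([.443,.071]),w2b([.564,-.112]))
E
```

```text
t 0.1 p [ 0.2766 -0.5601  0.2416] yaw 26.29 F [-0.   0.4 -0.3] | shift [ 2.748e+02 -2.101e+02 -2.000e-01] az 12.3
[-0.23075891  0.09151679] [-0.09759232 -0.08282958]
```

Call:
{"op": "apply_moves", "data": {
  "rows": [
    {"x": 30, "y": -23},
    {"x": 30, "y": -23},
    {"x": 30, "y": -23},
    {"x": 30, "y": -23},
    {"x": 30, "y": -23}
  ]
}}

```text
invalid input at $.rows[0]: expected keys x, y, z, ax, ay, az, gripper
```

Call:
{"op": "apply_moves", "data": {
  "rows": [
    {"x": 30, "y": -23},
    {"x": 30, "y": -23},
    {"x": 30, "y": -23},
    {"x": 30, "y": -23},
    {"x": 0, "y": 0}
  ]
}}

```text
invalid input at $.rows[0]: expected keys x, y, z, ax, ay, az, gripper
```

Call:
{"op": "apply_moves", "data": {
  "rows": [
    {"az": 6},
    {"az": 6},
    {"az": 6},
    {"az": 6},
    {}
  ]
}}

```text
invalid input at $.rows[0]: expected keys x, y, z, ax, ay, az, gripper
```

Call:
{"op": "apply_moves", "data": {
  "rows": [
    {"x": 30, "y": -23, "z": 0, "ax": 0, "ay": 0, "az": 0, "gripper": 0},
    {"x": 30, "y": -23, "z": 0, "ax": 0, "ay": 0, "az": 0, "gripper": 0},
    {"x": 30, "y": -23, "z": 0, "ax": 0, "ay": 0, "az": 0, "gripper": 0},
    {"x": 30, "y": -23, "z": 0, "ax": 0, "ay": 0, "az": 0, "gripper": 0},
    {"x": 30, "y": -23, "z": 0, "ax": 0, "ay": 0, "az": 0, "gripper": 0}
  ]
}}

```text
clock: 0.52
position: [0.3607, -0.389, 0.242]
ee_rot: [0.974, 0.227, -0.0, -0.0]
ft_force: [1.0, -0.4, 1.0]
grip_width: 1.005
grasp_force: 0.0
```

Call:
{"op": "apply_moves", "data": {
  "rows": [
    {"x": 30, "y": -23, "z": 0, "ax": 0, "ay": 0, "az": 0, "gripper": 0},
    {"x": 30, "y": -23, "z": 0, "ax": 0, "ay": 0, "az": 0, "gripper": 0},
    {"x": 30, "y": -23, "z": 0, "ax": 0, "ay": 0, "az": 0, "gripper": 0},
    {"x": 30, "y": -23, "z": 0, "ax": 0, "ay": 0, "az": 0, "gripper": 0},
    {"x": 0, "y": 0, "z": 0, "ax": 0, "ay": 0, "az": 6, "gripper": 0}
  ]
}}

```text
clock: 0.93
position: [0.4307, -0.2476, 0.2425]
ee_rot: [0.983, 0.182, 0.001, -0.001]
ft_force: [0.9, 0.7, -0.3]
grip_width: 0.999
grasp_force: 0.0
```

Call:
{"op": "apply_moves", "data": {
  "rows": [
    {"x": 0, "y": 0, "z": 0, "ax": 0, "ay": 0, "az": 6, "gripper": 0},
    {"x": 0, "y": 0, "z": 0, "ax": 0, "ay": 0, "az": 6, "gripper": 0},
    {"x": 0, "y": 0, "z": 0, "ax": 0, "ay": 0, "az": 6, "gripper": 0},
    {"x": 0, "y": 0, "z": 0, "ax": 0, "ay": 0, "az": 0, "gripper": 0}
  ]
}}

```text
clock: 1.27
position: [0.4271, -0.255, 0.242]
ee_rot: [1.0, 0.018, -0.0, -0.0]
ft_force: [0.1, 0.5, -0.1]
grip_width: 0.997
grasp_force: 0.0
```

```bash
python3 - <<'E'
from h import *
go(.395,.05,.15,2); print(get_obs()['joint_pos'])
E
```

```text
t 1.27 p [ 0.4271 -0.255   0.242 ] yaw 2.01 F [ 0.1  0.5 -0.1] | shift [ -21.3 -306.    92.1] az 0.0
[ 0.73378595  0.06826657 -0.29886104  1.77654255  0.02084176  1.30040875
 -1.10564889]
```

Call:
{"op": "apply_moves", "data": {
  "rows": [
    {"x": -3, "y": -38, "z": 0, "ax": 0, "ay": 0, "az": 0, "gripper": 0},
    {"x": -3, "y": -38, "z": 0, "ax": 0, "ay": 0, "az": 0, "gripper": 0},
    {"x": -3, "y": -38, "z": 0, "ax": 0, "ay": 0, "az": 0, "gripper": 0},
    {"x": -3, "y": -38, "z": 0, "ax": 0, "ay": 0, "az": 0, "gripper": 0},
    {"x": -3, "y": -38, "z": 0, "ax": 0, "ay": 0, "az": 0, "gripper": 0}
  ]
}}

```text
clock: 1.68
position: [0.4039, -0.0644, 0.2421]
ee_rot: [1.0, 0.022, -0.0, 0.0]
ft_force: [0.7, 0.6, 0.4]
grip_width: 1.001
grasp_force: 0.0
```

Call:
{"op": "apply_moves", "data": {
  "rows": [
    {"x": -3, "y": -38, "z": 0, "ax": 0, "ay": 0, "az": 0, "gripper": 0},
    {"x": -3, "y": -38, "z": 10, "ax": 0, "ay": 0, "az": 0, "gripper": 0},
    {"x": 0, "y": -38, "z": 10, "ax": 0, "ay": 0, "az": 0, "gripper": 0},
    {"x": 0, "y": 0, "z": 38, "ax": 0, "ay": 0, "az": 0, "gripper": 0},
    {"x": 0, "y": 0, "z": 34, "ax": 0, "ay": 0, "az": 0, "gripper": 0}
  ]
}}

```text
clock: 2.1
position: [0.3946, 0.0497, 0.1501]
ee_rot: [1.0, 0.024, 0.002, 0.0]
ft_force: [1.3, -1.4, -0.9]
grip_width: 0.999
grasp_force: 0.0
```

```bash
python3 - <<'E'
from h import *
go(.395,.05,.013,2); print(get_obs()['joint_pos']); save('wrist','w1.png')
E
```

```text
t 2.1 p [0.3946 0.0497 0.1501] yaw 2.76 F [ 1.3 -1.4 -0.9] | shift [ -0.   -0.4 137.1] az 0.8
[ 0.47028028 -0.07563741 -0.6746685   2.10627538 -0.0515869   1.09156185
 -1.70202883]
```

View pics/w1.png

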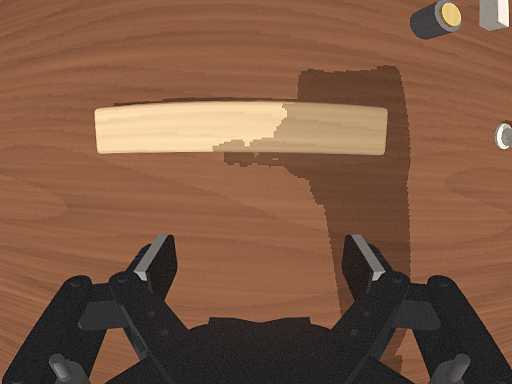

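The wrist view shows the bar at columns 95–387, rows 100–155. The open fingers at (155,265) and (365,265) are on its near side, so the way down is free.

Call:
{"op": "apply_moves", "data": {
  "rows": [
    {"x": 0, "y": 0, "z": 36, "ax": 0, "ay": 0, "az": 0, "gripper": 0},
    {"x": 0, "y": 0, "z": 36, "ax": 0, "ay": 0, "az": 0, "gripper": 0},
    {"x": 0, "y": 0, "z": 35, "ax": 0, "ay": 0, "az": 0, "gripper": 0},
    {"x": 0, "y": 0, "z": 20, "ax": 0, "ay": 0, "az": 0, "gripper": 0},
    {"x": 0, "y": 0, "z": 10, "ax": 0, "ay": 0, "az": 0, "gripper": 0}
  ]
}}

```text
clock: 2.57
position: [0.3927, 0.0472, 0.0114]
ee_rot: [1.0, 0.021, -0.002, -0.0]
ft_force: [-0.2, 0.3, 1.3]
grip_width: 1.0
grasp_force: 0.0
```

```bash
python3 - <<'E'
from h import *
go(.395,.05,.013,2); print(get_obs()['joint_pos'])
E
```

```text
t 2.57 p [0.3927 0.0472 0.0114] yaw 2.41 F [-0.2  0.3  1.3] | shift [ 2.4 -2.7 -1.6] az 0.4
[ 0.417537    0.19587243 -0.67658444  2.22604419  0.17376486  0.77356167
 -1.9038337 ]
```

Call:
{"op": "apply_moves", "data": {
  "rows": [
    {"x": 8, "y": 0, "z": -2, "ax": 0, "ay": 0, "az": 0, "gripper": 0},
    {"x": 8, "y": 0, "z": 0, "ax": 0, "ay": 0, "az": 0, "gripper": 0},
    {"x": 8, "y": 0, "z": 0, "ax": 0, "ay": 0, "az": 0, "gripper": 0},
    {"x": 8, "y": 0, "z": 0, "ax": 0, "ay": 0, "az": -2, "gripper": 0},
    {"x": 8, "y": 0, "z": 0, "ax": 0, "ay": 0, "az": -2, "gripper": 0}
  ]
}}

```text
clock: 2.98
position: [0.436, 0.0492, 0.0169]
ee_rot: [0.998, 0.055, 0.001, 0.001]
ft_force: [-4.5, -0.7, 2.4]
grip_width: 0.996
grasp_force: 1.7
```

Call:
{"op": "apply_moves", "data": {
  "rows": [
    {"x": 8, "y": 0, "z": 0, "ax": 0, "ay": 0, "az": -2, "gripper": 0},
    {"x": 8, "y": 0, "z": 0, "ax": 0, "ay": 0, "az": -2, "gripper": 0},
    {"x": 8, "y": 0, "z": 0, "ax": 0, "ay": 0, "az": -2, "gripper": 0},
    {"x": 8, "y": 0, "z": 0, "ax": 0, "ay": 0, "az": -2, "gripper": 0},
    {"x": 8, "y": 0, "z": 0, "ax": 0, "ay": 0, "az": -2, "gripper": 0}
  ]
}}

```text
clock: 3.4
position: [0.4754, 0.0561, 0.0169]
ee_rot: [0.99, 0.142, 0.001, 0.001]
ft_force: [-2.1, -1.7, 1.3]
grip_width: 0.997
grasp_force: 1.2
```

```bash
cat >> h.py <<'E'
P=np.array([-.100,-.082])
def stat(c,box):
    ctr,sz,d=clapper(c,box); b=w2b(ctr/1000)*1000; yw=np.degrees(np.arctan2(-d[0],d[1])); phi=yw-np.degrees(BT)
    n=rot(np.radians(phi))[:,0]; u=rot(np.radians(phi))[:,1]; e=b-P*1000
    print('clap bay',b.round(1),'size',np.round(sz,1),'worldyaw',round(yw,1),'phi',round(phi,1),'post.n',(e@n).round(1),'post.u',(e@u).round(1),'L',(b+135*u).round(1),'Rt',(b-135*u).round(1))
E
python3 - <<'E'
from h import *
go(.395,.05,.013,21); o,p,M=pose(); print(w2b(p)); c=save('top','top2.png'); stat(c,(100,150,340,300))
E
```

```text
t 3.4 p [0.4754 0.0561 0.0169] yaw 16.34 F [-2.1 -1.7  1.3] | shift [-78.8 -16.8   3.8] az -4.7
[-0.19746253  0.07886205]
clap bay [-282.8   81.7] size [349.5 212. ] worldyaw -64.3 phi -60.4 post.n -232.6 post.u -78.3 L [-165.4  148.3] Rt [-400.3   15.1]
```

View pics/top2.png

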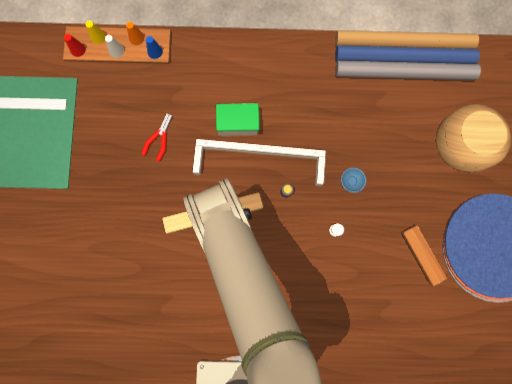

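The arm hides the middle of the bar, but its ends show at about (165,225) and (258,205). So it is turning with the hand, and its right end is still well left of the post at (288,190).

Call:
{"op": "apply_moves", "data": {
  "rows": [
    {"x": 8, "y": 0, "z": 0, "ax": 0, "ay": 0, "az": -2, "gripper": 0},
    {"x": 8, "y": 0, "z": 0, "ax": 0, "ay": 0, "az": -2, "gripper": 0},
    {"x": 8, "y": 0, "z": 0, "ax": 0, "ay": 0, "az": -1, "gripper": 0},
    {"x": 6, "y": 0, "z": 0, "ax": 0, "ay": 0, "az": 0, "gripper": 0},
    {"x": 3, "y": 0, "z": 0, "ax": 0, "ay": 0, "az": 0, "gripper": 0}
  ]
}}

```text
clock: 3.87
position: [0.5057, 0.0677, 0.016]
ee_rot: [0.983, 0.184, 0.0, 0.0]
ft_force: [-3.4, -1.2, 3.2]
grip_width: 1.001
grasp_force: 1.9
```

```bash
python3 - <<'E'
from h import *
o,p,M=pose(); b=w2b(p)*1000; print(b, p, o['joint_pos'].round(2),np.round(o['ft_force'],1)); e=b-P*1000; print(e@rot(np.radians(25)))
c=save('wrist','w2.png')
E
```

```text
[-167.98543013   92.46759811] [0.50569279 0.06767905 0.01599914] [ 0.36  0.42 -0.67  1.95  0.34  0.88 -1.68] [-3.4 -1.2  3.2]
[ 12.11746831 186.85322706]
```

View pics/w2.png

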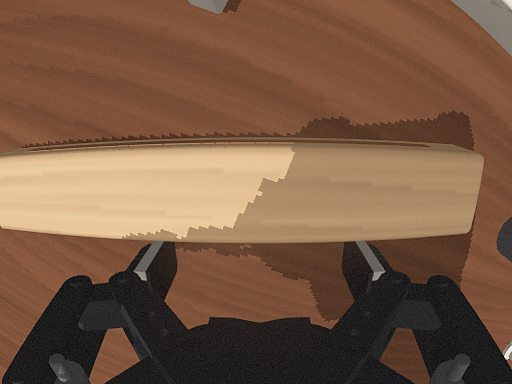

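The wrist view shows the bar's near face touching both fingertips at (155,245) and (365,245), with the post at the far right (505,235). Next I back off, lift clear and look from above.

Call:
{"op": "apply_moves", "data": {
  "rows": [
    {"x": -20, "y": 0, "z": 0, "ax": 0, "ay": 0, "az": 0, "gripper": 0},
    {"x": -20, "y": 0, "z": 0, "ax": 0, "ay": 0, "az": 0, "gripper": 0},
    {"x": 0, "y": 0, "z": -40, "ax": 0, "ay": 0, "az": 0, "gripper": 0},
    {"x": 0, "y": 0, "z": -40, "ax": 0, "ay": 0, "az": 0, "gripper": 0.4},
    {"x": 0, "y": 0, "z": -30, "ax": 0, "ay": 0, "az": 0, "gripper": 0.82}
  ]
}}

```text
clock: 4.33
position: [0.4676, 0.0535, 0.128]
ee_rot: [0.983, 0.185, 0.001, -0.0]
ft_force: [1.6, -0.5, 0.5]
grip_width: 0.751
grasp_force: 0.0
```

Call:
{"op": "apply_moves", "data": {
  "rows": [
    {"x": 0, "y": -40, "z": 0, "ax": 0, "ay": 0, "az": -6, "gripper": 0.82},
    {"x": 0, "y": -40, "z": 0, "ax": 0, "ay": 0, "az": -6, "gripper": 0.82},
    {"x": 0, "y": -40, "z": 0, "ax": 0, "ay": 0, "az": -6, "gripper": 0.82},
    {"x": 0, "y": -40, "z": 0, "ax": 0, "ay": 0, "az": -6, "gripper": 0.82},
    {"x": 0, "y": -30, "z": 0, "ax": 0, "ay": 0, "az": -6, "gripper": 0.82}
  ]
}}

```text
clock: 4.75
position: [0.3641, 0.2143, 0.1257]
ee_rot: [0.9, 0.436, 0.001, -0.0]
ft_force: [1.0, 0.1, 0.8]
grip_width: 0.183
grasp_force: 0.0
```

```bash
python3 - <<'E'
from h import *
o,p,M=pose(); go(.48,.25,.126,111); print(o['joint_pos'].round(2),o['grip_width'])
c=save('top','top3.png'); stat(c,(100,150,280,300))
E
```

```text
t 4.75 p [0.3641 0.2143 0.1257] yaw 51.68 F [1.  0.1 0.8] | shift [99.9 68.8 -0.1] az -59.3
[ 0.33  0.06 -0.98  2.07  0.06  1.04 -1.34] 0.18267658003647474
clap bay [-330.7  311.7] size [186.5 154.9] worldyaw -85.9 phi -82.0 post.n -422.1 post.u -173.5 L [-197.   330.6] Rt [-464.4  292.9]
```

View pics/top3.png

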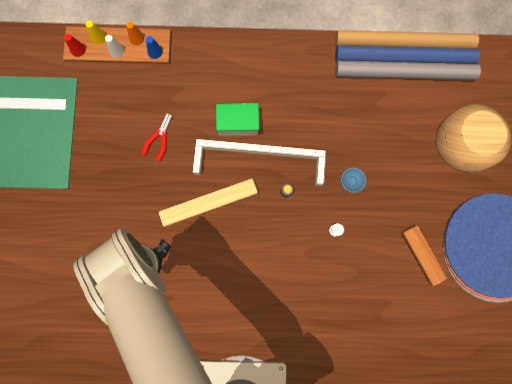

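The bar is now fully visible from (160,218) to (256,187), turned about 20°, with its right end left of the post at (288,190).

```bash
python3 - <<'E'
from h import *
c=dict(np.load('pics/top3.png.npz')); stat(c,(152,175,264,228))
ctr,sz,d=clapper(c,(152,175,264,228)); print(ctr,d, 'end',ctr+135*d,'tool',ctr+160*d)
t=(ctr+170*d)/1000; yw=np.degrees(np.arctan2(-d[0],d[1])); go(t[0],t[1],.126,yw+90)
E
```

```text
clap bay [-148.   125.2] size [ 41.8 266.3] worldyaw 21.1 phi 25.0 post.n 44.1 post.u 208.1 L [-205.1  247.5] Rt [-91.    2.8]
[527.83233643  98.95655823] [-0.36015138  0.9328938 ] end [479.2118988  224.89722443] tool [470.20811462 248.21957397]
t 4.8 p [0.3606 0.2176 0.1256] yaw 52.45 F [-4.   5.3 -0.5] | shift [96.3 59.7 -0.3] az -58.7
```

Call:
{"op": "apply_moves", "data": {
  "rows": [
    {"x": 32, "y": 20, "z": 0, "ax": 0, "ay": 0, "az": 0, "gripper": 0.82},
    {"x": 32, "y": 20, "z": 0, "ax": 0, "ay": 0, "az": 0, "gripper": 0.82},
    {"x": 32, "y": 20, "z": 0, "ax": 0, "ay": 0, "az": -6, "gripper": 0.82},
    {"x": 0, "y": 0, "z": 0, "ax": 0, "ay": 0, "az": -7, "gripper": 0.82},
    {"x": 0, "y": 0, "z": 0, "ax": 0, "ay": 0, "az": -7, "gripper": 0.82}
  ]
}}

```text
clock: 5.22
position: [0.4739, 0.2497, 0.1246]
ee_rot: [0.811, 0.585, 0.0, -0.001]
ft_force: [-1.0, 0.2, 0.8]
grip_width: 0.183
grasp_force: 0.0
```

Call:
{"op": "apply_moves", "data": {
  "rows": [
    {"x": 0, "y": 0, "z": 0, "ax": 0, "ay": 0, "az": -7, "gripper": 0.82},
    {"x": 0, "y": 0, "z": 0, "ax": 0, "ay": 0, "az": -7, "gripper": 0.82},
    {"x": 0, "y": 0, "z": 0, "ax": 0, "ay": 0, "az": -7, "gripper": 0.82},
    {"x": 0, "y": 0, "z": 0, "ax": 0, "ay": 0, "az": -7, "gripper": 0.82},
    {"x": 0, "y": 0, "z": 0, "ax": 0, "ay": 0, "az": -7, "gripper": 0.82}
  ]
}}

```text
clock: 5.63
position: [0.4729, 0.2488, 0.1255]
ee_rot: [0.598, 0.802, 0.0, 0.0]
ft_force: [-0.2, -0.1, 0.7]
grip_width: 0.182
grasp_force: 0.0
```

```bash
python3 - <<'E'
from h import *
go(.467,.258,.016,111.1); print(get_obs()['joint_pos'].round(2))
E
```

```text
t 5.63 p [0.4729 0.2488 0.1255] yaw 106.57 F [-0.2 -0.1  0.7] | shift [ 10.5  -3.2 109.5] az -4.5
[ 0.33  0.45 -1.09  1.8   0.43  1.16 -0.6 ]
```

Call:
{"op": "apply_moves", "data": {
  "rows": [
    {"x": 14, "y": -3, "z": 20, "ax": 0, "ay": 0, "az": -4.5, "gripper": 0.82},
    {"x": 0, "y": 0, "z": 35, "ax": 0, "ay": 0, "az": 0, "gripper": 0.82},
    {"x": 0, "y": 0, "z": 30, "ax": 0, "ay": 0, "az": 0, "gripper": 0.82},
    {"x": 0, "y": 0, "z": 15, "ax": 0, "ay": 0, "az": 0, "gripper": 0.82},
    {"x": 0, "y": 0, "z": 9, "ax": 0, "ay": 0, "az": 0, "gripper": 0.82}
  ]
}}

```text
clock: 6.05
position: [0.4651, 0.2609, 0.0146]
ee_rot: [0.568, 0.823, -0.001, -0.001]
ft_force: [0.0, 0.1, 0.8]
grip_width: 0.178
grasp_force: 0.0
```

```bash
python3 - <<'E'
from h import *
go(.467,.258,.016,111.1)
o,p,M=pose(); e=p[:2]*1000-[527.8,99.0]; print(e@rot(np.radians(21.1)))
E
```

```text
t 6.05 p [0.4651 0.2609 0.0146] yaw 110.76 F [0.  0.1 0.8] | shift [-3.3  0.7 -1.4] az -0.3
[ -0.1916747  173.55530255]
```

Call:
{"op": "apply_moves", "data": {
  "rows": [
    {"x": -14, "y": 0, "z": 0, "ax": 0, "ay": 0, "az": 0, "gripper": 0.82},
    {"x": -8, "y": 0, "z": 0, "ax": 0, "ay": 0, "az": 0, "gripper": 0.82},
    {"x": -6, "y": 0, "z": 0, "ax": 0, "ay": 0, "az": 0, "gripper": 0.82},
    {"x": -10, "y": 1, "z": 0, "ax": 0, "ay": 0, "az": 0, "gripper": 0.82},
    {"x": -10, "y": 1, "z": 0, "ax": 0, "ay": 0, "az": 0, "gripper": 0.82}
  ]
}}

```text
clock: 6.47
position: [0.4855, 0.2175, 0.0174]
ee_rot: [0.568, 0.823, 0.001, 0.0]
ft_force: [-1.8, 4.3, 3.8]
grip_width: 0.182
grasp_force: 2.1
```

Call:
{"op": "apply_moves", "data": {
  "rows": [
    {"x": -10, "y": 1, "z": 0, "ax": 0, "ay": 0, "az": 0, "gripper": 0.82},
    {"x": -10, "y": 1, "z": 0, "ax": 0, "ay": 0, "az": 0, "gripper": 0.82},
    {"x": -8, "y": 1, "z": 0, "ax": 0, "ay": 0, "az": 0, "gripper": 0.82}
  ]
}}

```text
clock: 6.72
position: [0.4983, 0.191, 0.0166]
ee_rot: [0.568, 0.823, 0.0, 0.0]
ft_force: [-1.5, 3.3, 2.2]
grip_width: 0.183
grasp_force: 1.9
```

```bash
python3 - <<'E'
from h import *
go(.467,.258,.016,111.1)
c=save('top','top4.png'); cc=save('wrist','w4.png')
ct=blob(c,(17,50,120),(32,190,255),(180,150,340,235))
cv2.imwrite('pics/t4.png',cv2.resize(np.vstack([c['color'][130:290,130:380],cc['color'][::2,::2][:, :250]]),None,fx=1.6,fy=1.6)[:,:,::-1])
E
```

```text
t 6.72 p [0.4983 0.191  0.0166] yaw 110.75 F [-1.5  3.3  2.2] | shift [73.7 -5.5  0.6] az -0.4
```

View pics/t4.png

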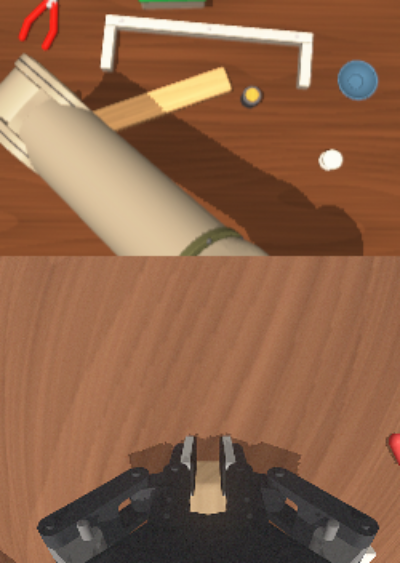

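The crop shows the bar's right end at about (274,177), just left of and behind the post top at (287,190). The hand still pushes squarely on the left end.

```bash
cat >> h.py <<'E'
def part(c,box):
    "visible part of the bar: centre line, right end"
    ctr,sz,d=clapper(c,box); L=max(sz); b=w2b(ctr/1000)*1000; yw=np.degrees(np.arctan2(-d[0],d[1])); ph=np.radians(yw)-BT
    n=rot(ph)[:,0];u=rot(ph)[:,1]; r=b-u*L/2
    print('phi',round(np.degrees(ph),1),'w,l',np.round(sz,1),'right end',r.round(1),'gap to post',((b-P*1000)@n-38).round(1),'end past post u',((r-P*1000)@u).round(1),'back corner',(r+22*n).round(1),'front corner',(r-22*n).round(1))
E
python3 - <<'E'
from h import *
c=dict(np.load('pics/top4.png.npz'))
for x0 in (205,225): part(c,(x0,160,280,215))
m=blob(c,(17,50,120),(32,190,255),(205,160,280,215)); print(m.min(0),m.max(0))
E
```

```text
phi 24.6 w,l [ 40.6 136.3] right end [-69.2 -40.5] gap to post 7.2 end past post u 24.9 back corner [-49.2 -31.4] front corner [-89.2 -49.7]
phi 24.7 w,l [ 40.6 129.5] right end [-69.2 -40.5] gap to post 7.3 end past post u 24.9 back corner [-49.2 -31.3] front corner [-89.2 -49.6]
[222 173] [273 199]
```

Call:
{"op": "apply_moves", "data": {
  "rows": [
    {"x": -10, "y": 1, "z": 0, "ax": 0, "ay": 0, "az": 0, "gripper": 0.82},
    {"x": -10, "y": 1, "z": 0, "ax": 0, "ay": 0, "az": 0, "gripper": 0.82},
    {"x": -10, "y": 1, "z": 0, "ax": 0, "ay": 0, "az": 0, "gripper": 0.82},
    {"x": -10, "y": 0, "z": 0, "ax": 0, "ay": 0, "az": 0, "gripper": 0.82},
    {"x": -10, "y": 0, "z": 0, "ax": 0, "ay": 0, "az": 0, "gripper": 0.82}
  ]
}}

```text
clock: 7.23
position: [0.5185, 0.1452, 0.0162]
ee_rot: [0.568, 0.823, -0.0, 0.0]
ft_force: [-0.9, 1.9, 0.3]
grip_width: 0.178
grasp_force: 1.3
```

Call:
{"op": "apply_moves", "data": {
  "rows": [
    {"x": -10, "y": 0, "z": 0, "ax": 0, "ay": 0, "az": 0, "gripper": 0.82},
    {"x": -10, "y": 0, "z": 0, "ax": 0, "ay": 0, "az": 0, "gripper": 0.82},
    {"x": -6, "y": 0, "z": 0, "ax": 0, "ay": 0, "az": 0, "gripper": 0.82},
    {"x": 0, "y": 0, "z": 0, "ax": 0, "ay": 0, "az": 0, "gripper": 0.82}
  ]
}}

```text
clock: 7.57
position: [0.528, 0.1198, 0.0161]
ee_rot: [0.569, 0.822, -0.0, 0.0]
ft_force: [-0.3, -0.8, -0.6]
grip_width: 0.178
grasp_force: 0.0
```

```bash
python3 - <<'E'
from h import *
go(.467,.258,.016,111.1); o,p,M=pose(); print(w2b(p))
c=save('top','top5.png')
part(c,(245,140,325,186))
E
```

```text
t 7.57 p [0.528  0.1198 0.0161] yaw 110.65 F [-0.3 -0.8 -0.6] | shift [150.8  -8.4  -0. ] az -0.5
[-0.14926207  0.14600828]
phi 23.4 w,l [ 40.5 142.8] right end [ -35.1 -110.6] gap to post 10.2 end past post u -52.1 back corner [ -14.9 -101.8] front corner [ -55.2 -119.3]
```

Call:
{"op": "apply_moves", "data": {
  "rows": [
    {"x": -8, "y": 0, "z": 0, "ax": 0, "ay": 0, "az": 0, "gripper": 0.82},
    {"x": -6, "y": 0, "z": 0, "ax": 0, "ay": 0, "az": 0, "gripper": 0.82},
    {"x": -2, "y": 0, "z": 0, "ax": 0, "ay": 0, "az": 0, "gripper": 0.82},
    {"x": 25, "y": 0, "z": 0, "ax": 0, "ay": 0, "az": 0, "gripper": 0.82},
    {"x": 0, "y": 0, "z": -38, "ax": 0, "ay": 0, "az": 0, "gripper": 0.82}
  ]
}}

```text
clock: 8.03
position: [0.5194, 0.1322, 0.0497]
ee_rot: [0.567, 0.824, -0.002, -0.004]
ft_force: [0.7, 0.7, 0.3]
grip_width: 0.178
grasp_force: 0.0
```

Call:
{"op": "apply_moves", "data": {
  "rows": [
    {"x": 0, "y": -35, "z": -20, "ax": 0, "ay": 0, "az": 0, "gripper": 0},
    {"x": 0, "y": -35, "z": -20, "ax": 0, "ay": 0, "az": 0, "gripper": 0},
    {"x": 0, "y": -35, "z": -20, "ax": 0, "ay": 0, "az": 0, "gripper": 0},
    {"x": 0, "y": 0, "z": 0, "ax": 0, "ay": 0, "az": 7, "gripper": 0},
    {"x": 0, "y": 0, "z": 0, "ax": 0, "ay": 0, "az": 7, "gripper": 0}
  ]
}}

```text
clock: 8.45
position: [0.4325, 0.0919, 0.1126]
ee_rot: [0.668, 0.745, 0.0, 0.002]
ft_force: [0.6, 0.1, -0.5]
grip_width: 0.873
grasp_force: 0.0
```

Call:
{"op": "apply_moves", "data": {
  "rows": [
    {"x": 0, "y": 0, "z": 0, "ax": 0, "ay": 0, "az": 7, "gripper": 0},
    {"x": 0, "y": 0, "z": 0, "ax": 0, "ay": 0, "az": 7, "gripper": 0},
    {"x": 0, "y": 0, "z": 0, "ax": 0, "ay": 0, "az": 7, "gripper": 0},
    {"x": 0, "y": 0, "z": 0, "ax": 0, "ay": 0, "az": 7, "gripper": 0},
    {"x": 0, "y": 0, "z": 0, "ax": 0, "ay": 0, "az": 7, "gripper": 0}
  ]
}}

```text
clock: 8.87
position: [0.4325, 0.0949, 0.1118]
ee_rot: [0.86, 0.511, 0.001, 0.0]
ft_force: [0.6, -0.2, 0.8]
grip_width: 0.998
grasp_force: 0.0
```

Call:
{"op": "apply_moves", "data": {
  "rows": [
    {"x": 0, "y": 0, "z": 0, "ax": 0, "ay": 0, "az": 7, "gripper": 0},
    {"x": 0, "y": 0, "z": 0, "ax": 0, "ay": 0, "az": 7, "gripper": 0},
    {"x": 0, "y": 0, "z": 0, "ax": 0, "ay": 0, "az": 7, "gripper": 0},
    {"x": 0, "y": 0, "z": 0, "ax": 0, "ay": 0, "az": 7, "gripper": 0},
    {"x": 0, "y": 0, "z": 0, "ax": 0, "ay": 0, "az": 7, "gripper": 0}
  ]
}}

```text
clock: 9.28
position: [0.4324, 0.095, 0.1118]
ee_rot: [0.973, 0.229, 0.001, -0.0]
ft_force: [0.1, 0.9, 0.5]
grip_width: 0.997
grasp_force: 0.0
```

```bash
python3 - <<'E'
from h import *
t=b2w([-.144,.021]); go(t[0],t[1],.1,19.5); o,p,M=pose(); print(w2b(p),o['joint_pos'].round(2))
c=save('top','top5.png'); part(c,(245,140,325,186)); stat(c,(190,140,330,230))
cv2.imwrite('pics/t5.png',cv2.resize(c['color'][110:310,130:380],None,fx=2,fy=2)[:,:,::-1])
E
```

```text
t 9.28 p [0.4324 0.095  0.1118] yaw 26.45 F [0.1 0.9 0.5] | shift [ 38.  130.9  11.8] az 7.0
[-0.24293477  0.11472406] [ 0.64  0.16 -1.    2.03  0.16  1.02 -1.54]
phi 23.4 w,l [ 41.6 166.2] right end [ -29.1 -123.2] gap to post 10.8 end past post u -66.0 back corner [  -8.9 -114.5] front corner [ -49.3 -132. ]
clap bay [-82.9  -0.8] size [ 41.8 267.2] worldyaw 20.6 phi 24.5 post.n 49.3 post.u 66.7 L [-139.  122.] Rt [ -26.8 -123.6]
```

View pics/t5.png

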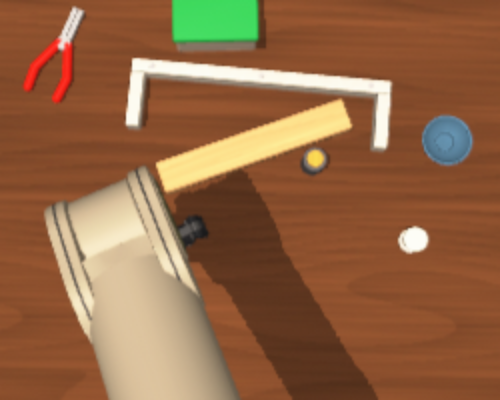

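The crop shows the bar lying behind the post, with its right end inside the bay near the right cheek and its left end still outside. I now set the open fingers in front of it.

Call:
{"op": "apply_moves", "data": {
  "rows": [
    {"x": 9, "y": 33, "z": 0, "ax": 0, "ay": 0, "az": 0, "gripper": 0},
    {"x": 9, "y": 33, "z": 0, "ax": 0, "ay": 0, "az": 0, "gripper": 0},
    {"x": 9, "y": 33, "z": 0, "ax": 0, "ay": 0, "az": 0, "gripper": 0},
    {"x": 9, "y": 32, "z": 0, "ax": 0, "ay": 0, "az": 6, "gripper": 0},
    {"x": 0, "y": 0, "z": 25, "ax": 0, "ay": 0, "az": 0, "gripper": 0}
  ]
}}

```text
clock: 9.75
position: [0.5296, -0.0115, 0.0896]
ee_rot: [0.984, 0.175, 0.004, 0.001]
ft_force: [1.2, -1.3, 0.8]
grip_width: 1.0
grasp_force: 0.0
```

Call:
{"op": "apply_moves", "data": {
  "rows": [
    {"x": 0, "y": 0, "z": 30, "ax": 0, "ay": 0, "az": 0, "gripper": 0},
    {"x": 0, "y": 0, "z": 25, "ax": 0, "ay": 0, "az": 0, "gripper": 0},
    {"x": 0, "y": 0, "z": 12, "ax": 0, "ay": 0, "az": 0, "gripper": 0},
    {"x": 0, "y": 0, "z": 4, "ax": 0, "ay": 0, "az": 0, "gripper": 0}
  ]
}}

```text
clock: 10.08
position: [0.5224, -0.0052, 0.0138]
ee_rot: [0.983, 0.182, -0.001, -0.001]
ft_force: [-0.9, 0.1, 0.1]
grip_width: 1.002
grasp_force: 0.0
```

```bash
python3 - <<'E'
from h import *
t=b2w([-.055,.020]); go(t[0],t[1],.015,-3.9); o,p,M=pose(); b=w2b(p)*1000;print(b,(b-[-82.9,-.8])@rot(np.radians(24.5)),o['joint_pos'].round(2))
E
```

```text
t 10.08 p [ 0.5224 -0.0052  0.0138] yaw 20.93 F [-0.9  0.1  0.1] | shift [82.6 39.1 -1.4] az 24.8
[-146.37951423   20.84872   ] [-48.78632155  46.02402236] [ 0.59  0.49 -0.78  1.91  0.43  0.91 -1.61]
```

Call:
{"op": "apply_moves", "data": {
  "rows": [
    {"x": 8, "y": 0, "z": 0, "ax": 0, "ay": 0, "az": 0, "gripper": 0},
    {"x": 6, "y": 0, "z": 0, "ax": 0, "ay": 0, "az": 0, "gripper": 0},
    {"x": 6, "y": 0, "z": -1, "ax": 0, "ay": 0, "az": 2, "gripper": 0},
    {"x": 6.5, "y": 0, "z": 0, "ax": 0, "ay": 0, "az": 2, "gripper": 0},
    {"x": 6.5, "y": 0, "z": 0, "ax": 0, "ay": 0, "az": 2, "gripper": 0}
  ]
}}

```text
clock: 10.5
position: [0.5565, 0.0064, 0.0185]
ee_rot: [0.992, 0.128, 0.002, -0.0]
ft_force: [-0.8, 0.5, -0.3]
grip_width: 1.0
grasp_force: 0.7
```

Call:
{"op": "apply_moves", "data": {
  "rows": [
    {"x": 6.5, "y": 0, "z": 0, "ax": 0, "ay": 0, "az": 2, "gripper": 0},
    {"x": 6.5, "y": 0, "z": 0, "ax": 0, "ay": 0, "az": 2, "gripper": 0},
    {"x": 6.5, "y": 0, "z": 0, "ax": 0, "ay": 0, "az": 2, "gripper": 0},
    {"x": 6.5, "y": 0, "z": 0, "ax": 0, "ay": 0, "az": 2, "gripper": 0}
  ]
}}

```text
clock: 10.83
position: [0.5819, 0.0118, 0.0186]
ee_rot: [0.998, 0.059, 0.002, -0.001]
ft_force: [-0.8, 0.8, -0.8]
grip_width: 0.998
grasp_force: 0.5
```

```bash
python3 - <<'E'
from h import *
t=b2w([-.055,.030]); go(t[0],t[1],.015,-3.9); o,p,M=pose(); b=w2b(p)*1000;print(b,o['joint_pos'].round(2))
c=save('top','top6.png'); part(c,(258,140,320,186))
cv2.imwrite('pics/t6.png',cv2.resize(c['color'][110:310,130:380],None,fx=2,fy=2)[:,:,::-1])
E
```

```text
t 10.83 p [0.5819 0.0118 0.0186] yaw 6.75 F [-0.8  0.8 -0.8] | shift [30.4 17.8  3.7] az 10.7
[-88.15089036  41.877394  ] [ 0.47  0.57 -0.7   1.76  0.44  0.97 -1.87]
phi -84.8 w,l [125.   59.5] right end [-88.1 -34.9] gap to post -83.9 end past post u 16.1 back corner [-86.1 -56.8] front corner [-90.1 -13. ]
```

View pics/t6.png

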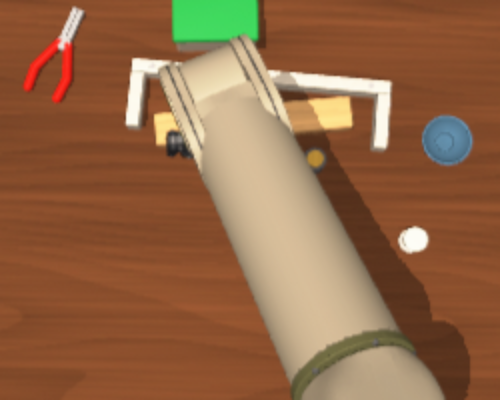

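The crop shows the bar inside the bay: the left part is at (165,128), past the left cheek's tip, and the right part at (330,112), behind the post. Its angle is now shallow, and I keep turning it in.

Call:
{"op": "apply_moves", "data": {
  "rows": [
    {"x": 6, "y": 0, "z": 2, "ax": 0, "ay": 0, "az": 2, "gripper": 0},
    {"x": 6, "y": 0, "z": 0, "ax": 0, "ay": 0, "az": 2, "gripper": 0},
    {"x": 6, "y": 0, "z": 0, "ax": 0, "ay": 0, "az": 2, "gripper": 0},
    {"x": 6, "y": 0, "z": 0, "ax": 0, "ay": 0, "az": 2, "gripper": 0},
    {"x": 4, "y": 0, "z": 0, "ax": 0, "ay": 0, "az": 1, "gripper": 0}
  ]
}}

```text
clock: 11.3
position: [0.6094, 0.0132, 0.0162]
ee_rot: [1.0, -0.019, 0.001, -0.001]
ft_force: [-2.9, 1.1, 2.4]
grip_width: 0.999
grasp_force: 1.5
```

```bash
python3 - <<'E'
from h import *
t=b2w([-.055,.020]); go(t[0],t[1],.015,-3.9); o,p,M=pose(); b=w2b(p)*1000;print(b,o['joint_pos'].round(2))
E
```

```text
t 11.3 p [0.6094 0.0132 0.0162] yaw -2.22 F [-2.9  1.1  2.4] | shift [ 5.  25.3  1.2] az 1.7
[-60.79149879  45.16687233] [ 0.41  0.61 -0.66  1.69  0.43  0.99 -2.01]
```

Call:
{"op": "apply_moves", "data": {
  "rows": [
    {"x": -12, "y": 0, "z": 0, "ax": 0, "ay": 0, "az": 1.7, "gripper": 0},
    {"x": 0, "y": 15, "z": 0, "ax": 0, "ay": 0, "az": 0, "gripper": 0},
    {"x": 0, "y": 15, "z": 0, "ax": 0, "ay": 0, "az": 0, "gripper": 0},
    {"x": 8, "y": 0, "z": 0, "ax": 0, "ay": 0, "az": 0, "gripper": 0},
    {"x": 5, "y": 0, "z": 0, "ax": 0, "ay": 0, "az": 0, "gripper": 0}
  ]
}}

```text
clock: 11.72
position: [0.6084, -0.0188, 0.0159]
ee_rot: [0.999, -0.034, 0.001, -0.0]
ft_force: [-1.1, -0.3, 0.4]
grip_width: 0.998
grasp_force: 1.0
```

Call:
{"op": "apply_moves", "data": {
  "rows": [
    {"x": 3, "y": 0, "z": 0, "ax": 0, "ay": 0, "az": 0, "gripper": 0},
    {"x": 2, "y": 0, "z": 0, "ax": 0, "ay": 0, "az": 0, "gripper": 0},
    {"x": 0, "y": 0, "z": 0, "ax": 0, "ay": 0, "az": 0, "gripper": 0}
  ]
}}

```text
clock: 11.97
position: [0.6126, -0.0169, 0.015]
ee_rot: [0.999, -0.033, 0.001, -0.001]
ft_force: [0.7, -0.6, 0.2]
grip_width: 0.997
grasp_force: 0.0
```

```bash
python3 - <<'E'
from h import *
t=b2w([-.055,.015]); go(t[0],t[1],.015,-3.9); o,p,M=pose(); b=w2b(p)*1000;print(b)
E
```

```text
t 11.97 p [ 0.6126 -0.0169  0.015 ] yaw -3.83 F [ 0.7 -0.6  0.2] | shift [ 0.6  0.3 -0. ] az 0.1
[-55.59396938  15.3135297 ]
```

Call:
{"op": "apply_moves", "data": {
  "rows": [
    {"x": 2, "y": 0, "z": 0, "ax": 0, "ay": 0, "az": 0, "gripper": 0},
    {"x": 2, "y": 0, "z": 0, "ax": 0, "ay": 0, "az": 0, "gripper": 0},
    {"x": 0, "y": 0, "z": 0, "ax": 0, "ay": 0, "az": 0, "gripper": 0}
  ]
}}

```text
clock: 12.22
position: [0.6163, -0.0177, 0.0148]
ee_rot: [0.999, -0.034, 0.001, -0.001]
ft_force: [-1.8, 1.6, 0.4]
grip_width: 0.999
grasp_force: 0.6
```

Call:
{"op": "apply_moves", "data": {
  "rows": [
    {"x": 2, "y": 0, "z": 0, "ax": 0, "ay": 0, "az": 0, "gripper": 0},
    {"x": 0, "y": 0, "z": 0, "ax": 0, "ay": 0, "az": 0, "gripper": 0}
  ]
}}

```text
clock: 12.38
position: [0.6177, -0.018, 0.0146]
ee_rot: [0.999, -0.034, -0.0, -0.001]
ft_force: [-5.5, 0.9, 3.2]
grip_width: 1.0
grasp_force: 2.4
```

Call:
{"op": "apply_moves", "data": {
  "rows": [
    {"x": -10, "y": 0, "z": 0, "ax": 0, "ay": 0, "az": 0, "gripper": 0},
    {"x": -12, "y": 0, "z": 0, "ax": 0, "ay": 0, "az": 0, "gripper": 0},
    {"x": 0, "y": 0, "z": -38, "ax": 0, "ay": 0, "az": 0, "gripper": 0},
    {"x": 0, "y": 0, "z": -38, "ax": 0, "ay": 0, "az": 0, "gripper": 0},
    {"x": 0, "y": 0, "z": -38, "ax": 0, "ay": 0, "az": 0, "gripper": 0}
  ]
}}

```text
clock: 12.8
position: [0.5958, -0.0172, 0.13]
ee_rot: [0.999, -0.034, 0.001, -0.001]
ft_force: [1.0, -0.7, 0.3]
grip_width: 1.001
grasp_force: 0.0
```

Call:
{"op": "apply_moves", "data": {
  "rows": [
    {"x": -38, "y": 0, "z": 0, "ax": 0, "ay": 0, "az": 0, "gripper": 0},
    {"x": -38, "y": 0, "z": 0, "ax": 0, "ay": 0, "az": 0, "gripper": 0},
    {"x": -38, "y": 0, "z": 0, "ax": 0, "ay": 0, "az": 0, "gripper": 0},
    {"x": -38, "y": 0, "z": 0, "ax": 0, "ay": 0, "az": 0, "gripper": 0},
    {"x": 0, "y": 0, "z": 0, "ax": 0, "ay": 0, "az": 0, "gripper": 0}
  ]
}}

```text
clock: 13.22
position: [0.438, -0.007, 0.1274]
ee_rot: [0.999, -0.034, -0.001, 0.002]
ft_force: [1.0, 0.2, -0.9]
grip_width: 1.001
grasp_force: 0.0
```

```bash
python3 - <<'E'
from h import *
c=save('top','top7.png'); stat(c,(195,140,324,178))
s=save('side','side7.png')
cv2.imwrite('pics/t7.png',np.vstack([cv2.resize(c['color'][110:260,130:380],None,fx=1.6,fy=1.6),cv2.resize(s['color'][130:310,170:420],None,fx=1.6,fy=1.6)])[:,:,::-1])
E
```

```text
clap bay [-17.5   4.6] size [271.   43.9] worldyaw -3.9 phi -0.0 post.n 82.4 post.u 86.7 L [-17.4 139.6] Rt [ -17.6 -130.4]
```

View pics/t7.png

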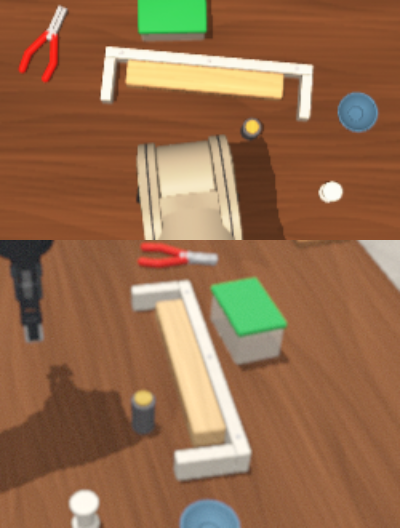

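The bar lies flat and parallel to the back rail, with no visible gap, between the two cheeks. It measures phi 0 and about 5 mm off the middle. The hand is clear and the bystanders look unmoved.

```bash
python3 -c "
from workcell import *
print(hand_in())"
```

```text
the job is handed in; nothing more can be done
None
```

The clapper lies snug along the back rail between the two cheeks, about 5 mm off centre, with the hand clear and the bystanders unmoved in the final pictures; I handed the job in at about 13 s, and the hand-in gave no verdict.

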